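Draw the dish out from under the wire shelf with the hook

TASK

Pick up the hook-ended puller, reach its hook in under the low wire shelf behind the near wall of the rectangular stoneware dish, and draw the dish along the maple board until its near side lies flush against the adjustable wooden fence in front; feel for the fence and keep the tug on for a moment, firmly home with about a one-kilogram push on the fence, never three. Then lay the puller back down on the bare board to the right of the shelf. Touch the dish only with the puller, keep it upright, and leave the spoons and the little tin under the shelf where they are.

Things in the scene. Friction and masses are not known exactly. Their poses are not given: they have to be found in the camera images.
- board: Fixed maple board, 375 x 560 x 20 mm thick, lying on the counter; its front faces the robot, and the rear edge runs under a white quartz ledge. Origin: on its underside, 165 mm behind its front edge and midway across its width; x points away from the robot (towards the rear), y to the left, z up; its top is at z = 20 mm.
- fence: The fixed guide of the fence, same origin and axes as the board. It carries a walnut bar, 260 mm long, 12 mm thick, rising 14 mm above the board's top, set across the board in front of the dish (y -15 to +245 mm). The bar's setting is not measured: its rear face, the stop, is clamped anywhere from x = -150 to -125 mm and must be felt or seen. Once met it is rigid, about 4 N/mm.
- rack: Low steel wire shelf standing on the left part of the board, fixed to it, same origin and axes as the board: x from -68 mm (front edge, open) to +125 mm, y from -45 to +272 mm; front, back and sides are open but for 8 mm round legs at the four corners. The underside of its wires is about 124 mm above the board's top, its top about 132 mm.
- dish_c (a point): Centre (half-way up) of the loose open rectangular stoneware dish, 90 mm (its x) x 120 mm (its y) x 42 mm high, walls 6 mm thick, floor about 6 mm thick, 0.4 to 0.8 kg (unknown), starting under the wire shelf with its x axis roughly along the board's x axis. Flush against the fence it is 45 mm behind the bar's rear face.
- dish: The same dish; origin at the centre of its underside.
- puller_grip (a point): Centre of the puller's wooden handle (80 x 24 wide x 30 mm high), 35 mm above the surface it stands on. The puller is a loose hoe-shaped hook tool, 180 mm long, 0.16 kg, starting on the right part of the board beside the shelf; its x axis runs from handle to hook. A butt under the handle's rear (26 to 40 mm behind the centre) reaches down to the surface, as does the hook's edge.
- hook_tip (a point): Middle of the lower edge of the hook's inner face (which looks back to the handle), 135 mm ahead of the handle's centre and 35 mm below it. The hook is a flat upright steel blade, 40 mm wide and 5 mm thick, hanging 41 mm below a straight steel bar, 10 mm wide and 8 mm high, that joins it to the handle.
- puller: The same puller; origin 35 mm below the handle's centre, level with the hook's lower edge.
- spoons: Red measuring spoons on a ring, about 120 x 60 mm and 11 mm high, lying under the shelf to the left of the dish; origin near the middle of its underside.
- tin: Small closed steel tin, 42 mm in diameter and 55 mm high, standing under the shelf to the right of the dish; origin at the centre of its underside.
Things that resemble listed ones, but are neither listed nor needed, are in the scene too. Of the things like the puller, leave any that is green; of the rest the larger one is meant. What is shaped like the dish but orange is not meant.

How it is judged:
By the outcome, as a careful person would: the job done as asked, in the order asked, and still so for the second after the job is handed in, with the robot touching nothing.
It also fails if it takes over 58 s, if anything falls off the work surface, if the arm or the gripper's body presses on something with over 40 N, if the wrist force passes 120 N, or if a joint passes its speed limit or range.

ROBOT

A 7-joint arm with a two-finger parallel gripper is mounted at the origin on the work surface. World frame = base frame: x ahead of the robot, y to its left, z up, the work surface at z = 0. Lengths are in m, angles in rad, forces in N, time in s.
With the tool pointing down it reaches from about 0.425 to 0.875 m from the base axis. Payload 8.4 kg.
Tool frame: the origin (TCP) lies at the very end of the fingers, on their centre line; the grasp point (between the pads) lies 19 mm behind it; x points along the fingers, z is the direction in which the jaws open and shut, and the axes are right-handed (so a half turn about x gives the same grasp; the last joint's range is limited). The gripper opens to 85 mm and grips with 20 to 120 N. Pads are 22 mm wide; open, the fingers measure 114 mm over their backs; the gripper's body (76 mm by 85 mm) begins 54 mm behind the grasp point. The pads swing forward as they close: fully open they stand 13 mm farther back than shut.
Start: joints at [-1.215, 0.333, 0.04, 1.465, -0.013, 1.343, -0.059], TCP at [0.286, 0.584, 0.231] pointing down, gripper open.
Joint ranges: [-2.58, 2.58], [-0.38, 2.09], [-1.3, 1.39], [0.25, 2.4], [-1.5, 4.64], [0.08, 2.09], [-2.65, 2.65]. Speed limits (rad/s): [2.22, 2.22, 2.79, 2.79, 3.14, 3.14, 3.14].

INTERFACE

Orientations are given as a unit quaternion [x, y, z, w].
In Python, from rig import ctrl, camera, get_calibration gives the robot as it stands. The module is installed in compiled form; this text tells all that it offers.
- The arm moves only by the tool move_arm, never from a script. Its argument "steps" is a list of rows, each a list of 4 numbers: the shift along the tool's x, y, z in mm, then the turn about the tool's x in degrees. A call has 1 to 8 rows; each row shifts and turns the commanded pose from where the row before left it, along the tool's axes as they then stand; what a row does not reach is not made up. A row lasts 1/12 s, in which the tool goes at most 41.7 mm and 7.16 degrees, less where a joint would pass 70% of its speed; a pose out of reach is approached as far as the arm can. A call is refused whole if a number of a shift passes 41.7 or a number of a turn 7.16, either way. A call with a gripper value outside its range is refused whole. "gripper" is the finger opening in mm, from 0 to 85.4, set as the call begins (left out, the last holds). The fingers move at their own pace and stop on an object; "grip_force" is the grip in N (left out, the last holds). Time passes only in rows, so rows that do not move let the fingers close. It gives the time, the measured TCP pose, the force and the opening at its end, in the units of the state.
- ctrl.sense(): the state, without advancing time (a new reading comes with each control period).
- camera(name): name is "scene" or "top" or "wrist"; returns the picture (384x512x3 uint8, red, green, blue); there is no depth.
- get_calibration(name): a dict with "fx", "fy", "cx", "cy" (pixels), "extrinsics" (4x4, takes a point from world to camera coordinates); the wrist camera has in their place "hand_eye" (4x4, takes a point from camera to tool coordinates, whose origin is the TCP and whose axes are the tool frame's). Camera axes: x right, y up, looking along -z (the intrinsics and any distortion apply to the point x, -y, -z); pixel columns grow to the right and rows downward; lengths in m; the calibration is good to about 2 mm. The wrist camera is an equidistant fisheye: a pixel r from the principal point sees the ray r / f radians off the axis. A picture is of the moment at which its call begins: read the wrist's pose just before it. get_calibration takes no time and is no camera call.
- ctrl.finish_job(): hands the job in, once; it reports no verdict.
The state is a dict: "clock": time; "joints": joint angles; "joint_vel": joint speeds; "joint_efforts": joint torques, N m; "eef_pos": TCP position; "tcp_rot": TCP orientation; "contact_force": force on the tool from outside, world axes, zero at the start; "torque": the same for the moment, N m; "finger_gap": finger opening in m.
Only numpy, scipy, OpenCV 4.12 (cv2) and the standard library are available. Lean on these libraries where they do the work, as an engineer would, in place of code of your own. Each camera call takes 0.05 s, during which the arm holds its last target. There are 200 camera calls.

## Working session

There is one attempt and no reset: what is moved stays moved. The work goes in short steps, Python scripts to look and compute and a tool call to move; the robot and the scene stay as the last step left them, time stands still between calls to the robot, and variables do not carry over. Pictures are saved under pics/ and viewed, about 8 in all and at most 12, crops included, and the job is handed in when it is done.

Besides the shell and the picture viewer there is one more tool, called in YAML: its name, and indented under it one key for each argument. move_arm: Moves the arm, as the interface text tells. Its arguments: {"type":"object","properties":{"steps":{"type":"array","items":{"type":"array","items":{"type":"number"}}},"gripper":{"type":"number"},"grip_force":{"type":"number"}},"required":["steps"]}

```bash
mkdir -p pics; cat > h.py <<'E'
import numpy as np, cv2, json
from rig import ctrl, camera, get_calibration
from scipy.spatial.transform import Rotation as R
def snap(n,f):
    im=camera(n); cv2.imwrite(f'pics/{f}.png',im[:,:,::-1]); return im
def ray(n,u,v):
    c=get_calibration(n); E=np.array(c['extrinsics']); d=np.array([(u-c['cx'])/c['fx'],-(v-c['cy'])/c['fy'],-1.])
    Rm=E[:3,:3]; return -Rm.T@E[:3,3], Rm.T@d
def onz(n,u,v,z):
    o,d=ray(n,u,v); return o+d*(z-o[2])/d[2]
E
python3 - <<'E'
from h import *
s=ctrl.sense(); print(s)
for n in ('scene','top'):
    im=snap(n,n+'0'); c=get_calibration(n); print({k:(np.round(v,3).tolist() if k=='extrinsics' else v) for k,v in c.items()})
a=cv2.imread('pics/scene0.png');b=cv2.imread('pics/top0.png')
E
```

```text
{'clock': 0.0, 'joints': array([-1.21518445,  0.3339202 ,  0.03990098,  1.46630017, -0.01341458,
        1.34330981, -0.05852785]), 'joint_vel': array([ 5.86102579e-04, -5.65813191e-04, -5.27094473e-04, -1.03759028e-03,
        8.82963423e-05, -3.34866518e-05, -1.48042099e-03]), 'joint_efforts': array([-5.64759866e-04, -6.58545327e+01,  1.36515733e+00, -4.05564415e+01,
        1.66935328e-02,  1.23186648e-02, -1.71078102e-05]), 'eef_pos': array([0.28537002, 0.58347957, 0.23040149]), 'tcp_rot': array([-0.37472393,  0.6003464 ,  0.37403465,  0.59938657]), 'contact_force': array([-0.48807478, -1.15596662, -0.06339424]), 'torque': array([ 0.03719051, -0.02099447,  0.0323695 ]), 'finger_gap': 0.0857721129564295}
{'fx': 375.1757329120687, 'fy': 375.1757329120687, 'cx': 265.30247735524375, 'cy': 187.41757773929294, 'extrinsics': [[0.501, 0.866, 0.001, -0.245], [-0.544, 0.313, 0.779, 0.286], [0.674, -0.39, 0.628, -1.375], [0.0, 0.0, 0.0, 1.0]]}
{'fx': 361.4342083912159, 'fy': 361.4342083912159, 'cx': 258.6661562868973, 'cy': 195.59720996788909, 'extrinsics': [[-0.009, -1.0, -0.028, -0.03], [0.984, -0.014, 0.176, -0.608], [-0.176, -0.026, 0.984, -0.823], [0.0, 0.0, 0.0, 1.0]]}
```

View pics/scene0.png

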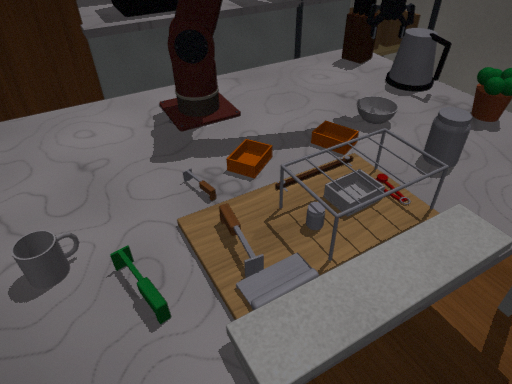

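View pics/top0.png

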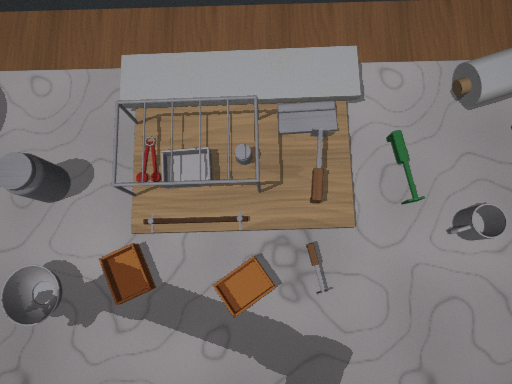

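Candidates like the puller (top view): a large brown-handled one at (318,160), a small one off the board at (318,268) and a green one at (405,165). The large brown one on the board fits. The dish candidates are the grey one at (187,168) under the shelf, which is meant, and the orange ones at (127,273) and (245,287), which are not. I'll confirm in a crop and measure.

```bash
python3 - <<'E'
from h import *
a=cv2.imread('pics/top0.png'); c=a[85:245,105:365]; cv2.imwrite('pics/crop.png',cv2.resize(c,None,fx=3,fy=3,interpolation=cv2.INTER_CUBIC))
for n,u,v,z in [('FL',132,233,.02),('FR',354,227,.02),('handle near',317,201,.07),('handle far',318,169,.07),('dish NL',163,187,.062),('dish NR',211,185,.062)]:
    print(n,onz('top',u,v,z).round(4))
E
```

```text
FL [0.5229 0.2809 0.02  ]
FR [ 0.5315 -0.2703  0.02  ]
handle near [ 0.5895 -0.1752  0.07  ]
handle far [ 0.6672 -0.1805  0.07  ]
dish NL [0.6303 0.1948 0.062 ]
dish NR [0.6335 0.0778 0.062 ]
```

View pics/crop.png

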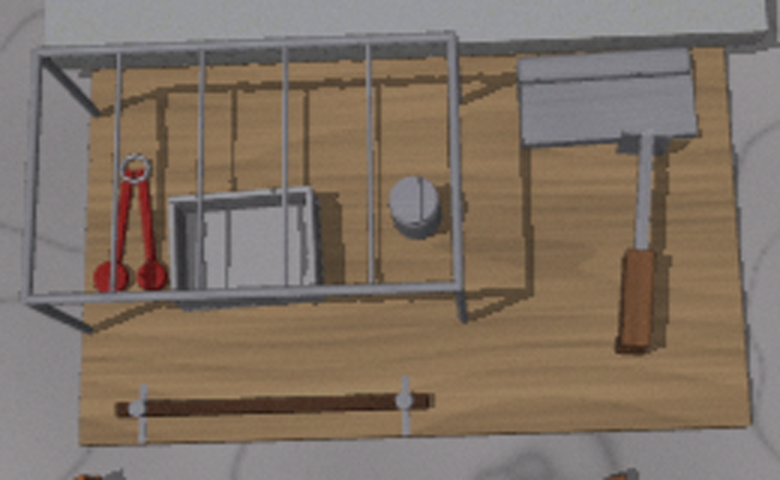

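```bash
python3 - <<'E'
import cv2
a=cv2.imread('pics/scene0.png'); c=a[130:320,175:445]; cv2.imwrite('pics/crop2.png',cv2.resize(c,None,fx=2.9,fy=2.9,interpolation=cv2.INTER_CUBIC))
E
```

```text
(no output)
```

View pics/crop2.png

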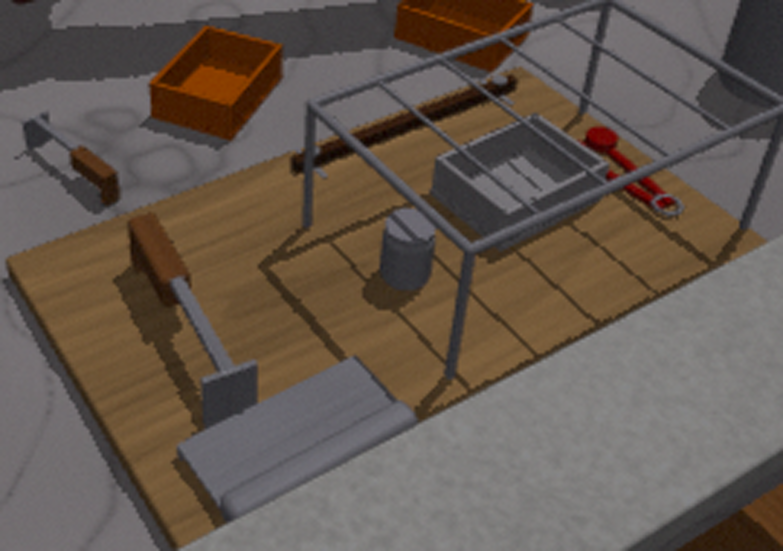

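```bash
cat >> h.py <<'E'
def tri(a,b):
    o1,d1=ray('top',*a);o2,d2=ray('scene',*b)
    A=np.stack([d1,-d2],1); t=np.linalg.lstsq(A,o2-o1,rcond=None)[0]
    p,q=o1+d1*t[0],o2+d2*t[1]; return ((p+q)/2).round(4),round(np.linalg.norm(p-q)*1000,1)
E
python3 - <<'E'
from h import *
T=lambda x,y:(105+x/3,85+y/3); S=lambda x,y:(175+x/2.9,130+y/2.9)
for n,t,s in [('slab R',(697,135),(178,455)),('slab L',(525,145),(355,358)),
 ('handle rear top R',(650,345),(130,222)),('bar-hook',(645,137),(232,365)),('dish far R top',(313,190),(437,160)),('dish far L top',(170,200),(540,115)),('dish?',(313,190),(505,240)),('FR',(748,425),(10,260)),
 ('bar right end',(432,400),(295,165)),('bar left end',(118,408),(513,80)),('rackFR top',(460,287),(313,104)),('rackRR',(452,35),(470,245)),('tin top',(415,195),(408,222))]: print(n,*tri(T(*t),S(*s)))
E
```

```text
slab R [ 0.7825 -0.2386  0.0233] 4.6
slab L [ 0.7748 -0.0901  0.0293] 6.1
handle rear top R [ 0.5936 -0.1846  0.0653] 5.2
bar-hook [ 0.7653 -0.1869  0.0682] 5.4
dish far R top [0.7    0.0582 0.1109] 37.8
dish far L top [0.6932 0.1695 0.1112] 37.0
dish? [0.735  0.088  0.0335] 0.2
FR [ 0.5337 -0.2699  0.015 ] 5.1
bar right end [ 0.5569 -0.0091  0.0269] 6.8
bar left end [0.5525 0.2497 0.0284] 3.1
rackFR top [ 0.6252 -0.0367  0.1464] 5.8
rackRR [ 0.8178 -0.034   0.1512] 2.5
tin top [ 0.7155 -0.0013  0.0779] 1.2
```

```bash
cat >> h.py <<'E'
def plan(pos,jawyaw=None,n=8):
    "n equal rows to reach world pos, and jaw-axis (tool z) yaw modulo pi"
    s=ctrl.sense(); Rm=R.from_quat(s['tcp_rot']); d=np.array(pos)-s['eef_pos']; M=Rm.as_matrix()
    print('t',round(s['clock'],2),'tcp',s['eef_pos'].round(4),'xax',M[:,0].round(3),'jaw yaw deg',round(np.degrees(np.arctan2(M[1,2],M[0,2])),2),'F',s['contact_force'].round(1),'gap',round(s['finger_gap']*1e3,1))
    a=0
    if jawyaw is not None:
        a=-(jawyaw-np.degrees(np.arctan2(M[1,2],M[0,2]))); a=(a+90)%180-90   # tool x is down
    rows=[]
    for i in range(n):
        v=R.from_rotvec([0,0,np.radians(-a*i/n)]).as_matrix()@M
        rows.append([round(float(q),1) for q in (v.T@d)*1000/n]+[round(a/n,2)])
    print('turn',round(a,2)); print(rows)
E
python3 - <<'E'
from h import *
plan([0.636,-0.1785,0.2],86,24)
T=lambda x,y:(105+x/3,85+y/3)
for p in [(170,200),(313,190),(320,297),(185,305)]: print(onz('top',*T(*p),.062).round(4),onz('top',*T(*p),.02).round(4))
E
```

```text
t 0.1 tcp [0.2854 0.5836 0.2305] xax [-0.001 -0.001 -1.   ] jaw yaw deg 63.94 F [ 0.8  0.3 -0.5] gap 85.4
turn -22.06
[[1.3, -27.1, -22.1, np.float64(-0.92)], [1.3, -26.7, -22.5, np.float64(-0.92)], [1.3, -26.3, -23.0, np.float64(-0.92)], [1.3, -26.0, -23.4, np.float64(-0.92)], [1.3, -25.6, -23.8, np.float64(-0.92)], [1.3, -25.2, -24.2, np.float64(-0.92)], [1.3, -24.8, -24.6, np.float64(-0.92)], [1.3, -24.4, -25.0, np.float64(-0.92)], [1.3, -24.0, -25.4, np.float64(-0.92)], [1.3, -23.6, -25.8, np.float64(-0.92)], [1.3, -23.2, -26.1, np.float64(-0.92)], [1.3, -22.8, -26.5, np.float64(-0.92)], [1.3, -22.3, -26.9, np.float64(-0.92)], [1.3, -21.9, -27.2, np.float64(-0.92)], [1.3, -21.5, -27.6, np.float64(-0.92)], [1.3, -21.0, -27.9, np.float64(-0.92)], [1.3, -20.6, -28.3, np.float64(-0.92)], [1.3, -20.1, -28.6, np.float64(-0.92)], [1.3, -19.7, -28.9, np.float64(-0.92)], [1.3, -19.2, -29.2, np.float64(-0.92)], [1.3, -18.7, -29.5, np.float64(-0.92)], [1.3, -18.2, -29.8, np.float64(-0.92)], [1.3, -17.8, -30.1, np.float64(-0.92)], [1.3, -17.3, -30.4, np.float64(-0.92)]]
[0.7195 0.2015 0.062 ] [0.7326 0.2143 0.02  ]
[0.7259 0.0832 0.062 ] [0.7394 0.0903 0.02  ]
[0.6359 0.0762 0.062 ] [0.6449 0.0829 0.02  ]
[0.631  0.1858 0.062 ] [0.6397 0.1979 0.02  ]
```

move_arm:
  steps:
    - [1.3,-27,-22.1,-0.92]
    - [1.3,-26.7,-22.5,-0.92]
    - [1.3,-26.3,-23,-0.92]
    - [1.3,-26,-23.4,-0.92]
    - [1.3,-25.6,-23.8,-0.92]
    - [1.3,-25.2,-24.2,-0.92]
    - [1.3,-24.8,-24.6,-0.92]
    - [1.3,-24.4,-25,-0.92]
  gripper: 60
  grip_force: 80

```text
clock: 0.77
eef_pos: [0.4025, 0.3282, 0.2206]
tcp_rot: [-0.412, 0.575, 0.412, 0.574]
contact_force: [0.7, 0.9, -1.0]
finger_gap: 0.0599
```

move_arm:
  steps:
    - [1.3,-24,-25.4,-0.92]
    - [1.3,-23.6,-25.8,-0.92]
    - [1.3,-23.2,-26.1,-0.92]
    - [1.3,-22.8,-26.5,-0.92]
    - [1.3,-22.3,-26.9,-0.92]
    - [1.3,-21.9,-27.2,-0.92]
    - [1.3,-21.5,-27.6,-0.92]
    - [1.3,-21,-27.9,-0.92]

```text
clock: 1.43
eef_pos: [0.5193, 0.0743, 0.2104]
tcp_rot: [-0.448, 0.547, 0.448, 0.547]
contact_force: [0.6, 0.4, -0.1]
finger_gap: 0.06
```

move_arm:
  steps:
    - [1.3,-20.6,-28.3,-0.92]
    - [1.3,-20.1,-28.6,-0.92]
    - [1.3,-19.7,-28.9,-0.92]
    - [1.3,-19.2,-29.2,-0.92]
    - [1.3,-18.7,-29.5,-0.92]
    - [1.3,-18.2,-29.8,-0.92]
    - [1.3,-17.8,-30.1,-0.92]
    - [1.3,-17.3,-30.4,-0.92]

```text
clock: 2.1
eef_pos: [0.6365, -0.1794, 0.1996]
tcp_rot: [-0.482, 0.517, 0.483, 0.517]
contact_force: [1.0, 0.0, 0.1]
finger_gap: 0.0602
```

```bash
cat >> h.py <<'E'
def wonz(s,u,v,z):
    c=get_calibration('wrist'); H=np.array(c['hand_eye']); x,y=(u-c['cx'])/c['fx'],(v-c['cy'])/c['fy']
    r=np.hypot(x,y); k=np.sin(r)/r if r>1e-9 else 1; d=np.array([x*k,-y*k,-np.cos(r)])
    Rm=R.from_quat(s['tcp_rot']).as_matrix(); o=Rm@H[:3,3]+s['eef_pos']; d=Rm@H[:3,:3]@d
    return o+d*(z-o[2])/d[2]
E
python3 - <<'E'
from h import *
camera('top'); plan([0.636,-0.1785,0.09],86,4); s=ctrl.sense(); snap('wrist','w1'); print(get_calibration('wrist'))
E
```

```text
t 2.15 tcp [ 0.6367 -0.1871  0.1989] xax [-0.001 -0.005 -1.   ] jaw yaw deg 85.81 F [-4.6 -3.1 -0.1] gap 60.1
turn -0.19
[[27.2, 0.3, 2.3, np.float64(-0.05)], [27.2, 0.3, 2.3, np.float64(-0.05)], [27.2, 0.3, 2.3, np.float64(-0.05)], [27.2, 0.3, 2.3, np.float64(-0.05)]]
{'fx': 297.3186396354542, 'fy': 297.3186396354542, 'cx': 254.5416107824205, 'cy': 186.82752793840095, 'hand_eye': array([[-8.52026228e-05,  2.82986075e-01, -9.59124014e-01,
        -1.44385444e-01],
       [ 1.63623675e-04,  9.59124008e-01,  2.82986059e-01,
         7.27986372e-02],
       [ 9.99999983e-01, -1.32824241e-04, -1.28023103e-04,
        -9.39859240e-04],
       [ 0.00000000e+00,  0.00000000e+00,  0.00000000e+00,
         1.00000000e+00]])}
```

View pics/w1.png

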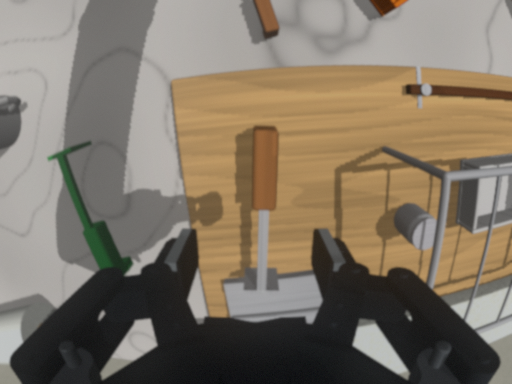

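```bash
python3 - <<'E'
from h import *
s=ctrl.sense(); print(s['eef_pos'],s['clock'])
im=cv2.imread('pics/w1.png'); 
m=((im[:,:,2].astype(int)-im[:,:,0]>50)&(im[:,:,2]<175)).astype(np.uint8); m[:,:235]=0;m[:,300:]=0;m[:110]=0;m[230:]=0
n,l,st,ce=cv2.connectedComponentsWithStats(m); i=1+st[1:,4].argmax(); print(st[i],ce[i])
x,y,w,h=st[i][:4]
for u,v in [(x+w/2,y),(x+w/2,y+h)]: print(wonz(s,u,v,.07))
ys,xs=np.where(l==i)
for r in (y+8,y+h//2,y+h-8): q=xs[ys==r]; print(r,q.min(),q.max(),wonz(s,(q.min()+q.max()+1)/2,r,.07), wonz(s,q.max()+1,r,.07)-wonz(s,q.min(),r,.07))
print('hook',wonz(s,261,268,.069))
plan([0.636,-0.1785,0.09],86,4)
E
```

```text
[ 0.6357006  -0.18493568  0.19898776] 2.2
[ 235  123   65  107 5878] [264.86611092 176.99217421]
[ 0.58341048 -0.17050223  0.07      ]
[ 0.68950186 -0.17733174  0.07      ]
131 240 299 [ 0.59096697 -0.16871891  0.07      ] [0.003809   0.05530269 0.        ]
176 235 299 [ 0.63348396 -0.17386054  0.07      ] [0.00456102 0.06185136 0.        ]
222 235 299 [ 0.68070676 -0.17680483  0.07      ] [0.00506924 0.06504646 0.        ]
hook [ 0.73475999 -0.18691999  0.069     ]
t 2.2 tcp [ 0.6357 -0.1849  0.199 ] xax [-0.002 -0.004 -1.   ] jaw yaw deg 85.65 F [-1.   0.2  0. ] gap 59.9
turn -0.35
[[27.2, 0.0, 1.7, np.float64(-0.09)], [27.2, 0.0, 1.7, np.float64(-0.09)], [27.2, 0.0, 1.7, np.float64(-0.09)], [27.2, 0.0, 1.7, np.float64(-0.09)]]
```

```bash
python3 - <<'E'
from h import *
s=dict(ctrl.sense()); print(s['eef_pos']); s['eef_pos']=np.array([.6367,-.1871,.1989]); s['tcp_rot']=(R.from_rotvec([0,0,np.radians(.16)])*R.from_quat(s['tcp_rot'])).as_quat()
for u,v,z in [(265,126,.07),(264,209,.07),(262.5,270,.069),(173,81,.02)]: print(wonz(s,u,v,z).round(4))
E
```

```text
[ 0.6357006  -0.18493568  0.19898776]
[ 0.587  -0.1753  0.07  ]
[ 0.6675 -0.1815  0.07  ]
[ 0.7384 -0.1874  0.069 ]
[ 0.532  -0.2706  0.02  ]
```

move_arm:
  steps:
    - [20,0,0,0]
    - [25,0,0,-0.3]
    - [25,0,0,0]
    - [20,0,0,0]
    - [10,0,0,0]
    - [0,0,0,0]

```text
clock: 2.7
eef_pos: [0.6345, -0.177, 0.0974]
tcp_rot: [-0.483, 0.517, 0.485, 0.515]
contact_force: [-0.1, 0.2, 0.2]
finger_gap: 0.0602
```

```bash
python3 - <<'E'
from h import *
plan([0.634,-0.179,0.036],85.6,3)
E
```

```text
t 2.7 tcp [ 0.6345 -0.177   0.0974] xax [-0.004  0.001 -1.   ] jaw yaw deg 86.35 F [-0.1  0.2  0.2] gap 60.2
turn 0.75
[[20.5, 0.0, -0.7, np.float64(0.25)], [20.5, 0.0, -0.7, np.float64(0.25)], [20.5, 0.0, -0.7, np.float64(0.25)]]
```

move_arm:
  steps:
    - [20,0,-0.5,0.2]
    - [20,0,-0.5,0.2]
    - [15,0,-0.5,0.2]
    - [6,0,0,0]
    - [0,0,0,0]

```text
clock: 3.12
eef_pos: [0.6358, -0.1792, 0.0388]
tcp_rot: [-0.481, 0.519, 0.481, 0.518]
contact_force: [-0.3, 0.1, 0.1]
finger_gap: 0.0597
```

move_arm:
  steps:
    - [0,0,0,0]
    - [0,0,0,0]
    - [0,0,0,0]
    - [0,0,0,0]
    - [0,0,0,0]
    - [0,0,0,0]
  gripper: 10
  grip_force: 80

```text
clock: 3.62
eef_pos: [0.6371, -0.1798, 0.0408]
tcp_rot: [-0.482, 0.518, 0.48, 0.519]
contact_force: [0.4, 0.7, 6.8]
finger_gap: 0.0229
```

move_arm:
  steps:
    - [-3,0,0,0]
    - [-10,0,0,0]
    - [-20,0,0,0]
    - [-25,0,0,0]
    - [-22,0,0,0]
    - [-10,0,0,0]
    - [0,0,0,0]

```text
clock: 4.2
eef_pos: [0.6374, -0.1801, 0.1323]
tcp_rot: [-0.482, 0.517, 0.48, 0.519]
contact_force: [0.2, -0.3, -0.4]
finger_gap: 0.0228
```

```bash
python3 - <<'E'
from h import *
plan([0.634,-0.179,0.126],90.9,3); snap('wrist','w2')
plan([0.634,-0.179,0.126],90.9,3)
E
```

```text
t 4.2 tcp [ 0.6374 -0.1801  0.1323] xax [ 0.004 -0.001 -1.   ] jaw yaw deg 85.71 F [ 0.2 -0.3 -0.4] gap 22.8
turn -5.19
[[2.1, 1.2, 0.3, np.float64(-1.73)], [2.1, 1.2, 0.3, np.float64(-1.73)], [2.1, 1.2, 0.3, np.float64(-1.73)]]
t 4.25 tcp [ 0.6366 -0.1796  0.1302] xax [ 0.002 -0.    -1.   ] jaw yaw deg 85.73 F [ 0.4 -0.3 -2.2] gap 22.9
turn -5.17
[[1.4, 0.9, 0.1, np.float64(-1.72)], [1.4, 0.9, 0.2, np.float64(-1.72)], [1.4, 0.9, 0.2, np.float64(-1.72)]]
```

View pics/w2.png

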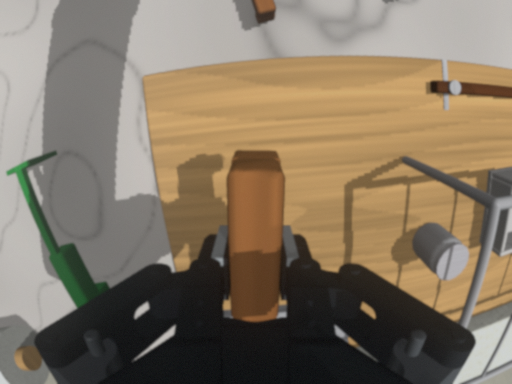

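move_arm:
  steps:
    - [0,15,0,0]
    - [0,30,0,-1.3]
    - [0,35,0,-1.3]
    - [0,35,0,-1.3]
    - [0,35,0,-1.3]
    - [0,20,0,0]
    - [0,7,12,0]
    - [0,0,25,0]

```text
clock: 4.92
eef_pos: [0.4554, -0.1387, 0.1278]
tcp_rot: [-0.502, 0.498, 0.503, 0.497]
contact_force: [0.5, -0.3, -1.5]
finger_gap: 0.0229
```

move_arm:
  steps:
    - [0,0,40,0]
    - [0,0,40,0]
    - [4,0,40,0]
    - [6,0,40,0]
    - [8,0,40,0]
    - [8,0,35,0]
    - [4,0,25,0]
    - [0,0,10,0]

```text
clock: 5.58
eef_pos: [0.452, 0.1372, 0.0967]
tcp_rot: [-0.505, 0.496, 0.506, 0.494]
contact_force: [0.3, 0.2, -2.0]
finger_gap: 0.0226
```

move_arm:
  steps:
    - [0,0,5,0]
    - [0,0,0,0]

```text
clock: 5.75
eef_pos: [0.4536, 0.1385, 0.0983]
tcp_rot: [-0.504, 0.496, 0.504, 0.495]
contact_force: [0.3, 0.4, -1.4]
finger_gap: 0.0229
```

```bash
python3 - <<'E'
from h import *
b=camera('scene'); plan([0.46,0.137,0.1],91,1); a=snap('top','t2'); b=camera('scene')
c=np.hstack([cv2.resize(a[100:260,110:270],None,fx=2.4,fy=2.4),cv2.resize(b[120:280,200:370],None,fx=2.4,fy=2.4)]); cv2.imwrite('pics/c3.png',c[:,:,::-1]); print(c.shape)
E
```

```text
t 5.8 tcp [0.454  0.1374 0.0987] xax [-0.001 -0.001 -1.   ] jaw yaw deg 90.89 F [-0.5 -0.3 -1.8] gap 22.9
turn -0.11
[[-1.4, -6.0, -0.5, np.float64(-0.11)]]
(384, 792, 3)
```

View pics/c3.png

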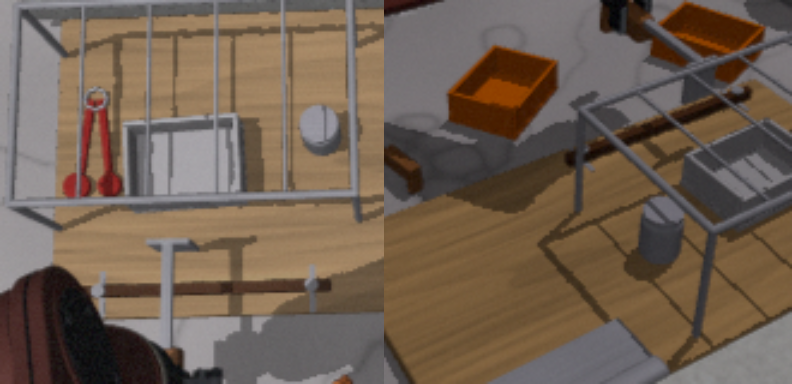

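```bash
python3 - <<'E'
from h import *
T=lambda x,y:(110+x/2.4,100+y/2.4); S=lambda x,y:(200+(x-384)/2.4,120+y/2.4)
print(tri(T(173,240),S(703,66)), onz('top',*T(173,240),.127), onz('top',*T(173,250),.127))
print('hook L/R',onz('top',*T(147,243),.127),onz('top',*T(198,241),.127))
print('dish far',onz('top',*T(124,122),.062),onz('top',*T(237,114),.062))
E
```

```text
(array([0.5897, 0.1363, 0.1196]), np.float64(6.8)) [0.58663201 0.13144449 0.127     ] [0.57724845 0.13117802 0.127     ]
hook L/R [0.58414241 0.15563171 0.127     ] [0.58537391 0.10811328 0.127     ]
dish far [0.72162541 0.2015328  0.062     ] [0.72810585 0.08472145 0.062     ]
```

move_arm:
  steps:
    - [-1,-10,2,0]
    - [-1,-18,2,0]
    - [-1,-20,0,0]
    - [0,-20,0,0]
    - [0,-12,0,0]
    - [0,-6,0,0]
    - [0,0,0,0]

```text
clock: 6.48
eef_pos: [0.5416, 0.1428, 0.1021]
tcp_rot: [0.504, -0.496, -0.503, -0.496]
contact_force: [-1.2, 0.5, -1.7]
finger_gap: 0.0224
```

move_arm:
  steps:
    - [5,0,0,0]
    - [12,0,0,0]
    - [12,0,0,0]
    - [8,0,0,0]
    - [3,0,0,0]
    - [0,0,0,0]

```text
clock: 6.98
eef_pos: [0.539, 0.1436, 0.0607]
tcp_rot: [-0.504, 0.497, 0.504, 0.495]
contact_force: [-0.3, -0.5, -0.2]
finger_gap: 0.0231
```

```bash
python3 - <<'E'
from h import *
b=camera('scene'); plan([0.54,0.14,0.052],91,1); a=snap('top','t2'); b=camera('scene'); plan([0.54,0.14,0.052],91,1)
c=np.hstack([cv2.resize(a[100:260,110:270],None,fx=2.4,fy=2.4,interpolation=cv2.INTER_CUBIC),cv2.resize(b[160:250,290:390],None,fx=4.1,fy=4.267,interpolation=cv2.INTER_CUBIC)]); cv2.imwrite('pics/c4.png',c[:,:,::-1]); print(c.shape)
E
```

```text
t 7.03 tcp [0.5396 0.1437 0.0615] xax [-0.001 -0.001 -1.   ] jaw yaw deg 90.93 F [-0.7 -0.5 -1.8] gap 22.7
turn -0.07
[[9.5, -0.3, -3.7, np.float64(-0.07)]]
t 7.13 tcp [0.5404 0.1439 0.0624] xax [ 0.  0. -1.] jaw yaw deg 90.92 F [-0.1  0.3 -1.3] gap 22.7
turn -0.08
[[10.4, 0.4, -3.9, np.float64(-0.08)]]
(384, 794, 3)
```

View pics/c4.png

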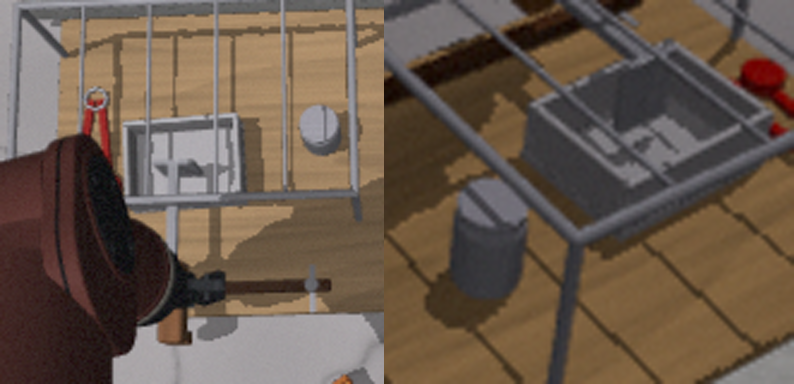

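move_arm:
  steps:
    - [4,0,0,0]
    - [4,0,0,0]
    - [0,0,0,0]

```text
clock: 7.38
eef_pos: [0.5397, 0.1438, 0.0534]
tcp_rot: [-0.504, 0.496, 0.504, 0.496]
contact_force: [-0.8, -0.0, -1.9]
finger_gap: 0.0225
```

move_arm:
  steps:
    - [0,3,0,0]
    - [0,5,0,0]
    - [0,6,0,0]
    - [0,5,0,0]
    - [0,3,0,0]

```text
clock: 7.8
eef_pos: [0.5172, 0.1435, 0.0542]
tcp_rot: [-0.504, 0.496, 0.504, 0.496]
contact_force: [0.1, 0.0, -1.9]
finger_gap: 0.0228
```

move_arm:
  steps:
    - [0,3,0,0]
    - [0,4,0,0]
    - [0,4,0,0]
    - [0,4,0,0]

```text
clock: 8.13
eef_pos: [0.5033, 0.1434, 0.0543]
tcp_rot: [0.504, -0.496, -0.504, -0.496]
contact_force: [4.0, 0.6, -3.1]
finger_gap: 0.0232
```

move_arm:
  steps:
    - [0,4,0,0]
    - [0,4,0,0]
    - [0,4,0,0]
    - [0,4,0,0]
    - [0,4,0,0]
    - [0,4,0,0]

```text
clock: 8.63
eef_pos: [0.4789, 0.1428, 0.0542]
tcp_rot: [0.504, -0.496, -0.504, -0.496]
contact_force: [4.3, 0.1, -2.6]
finger_gap: 0.023
```

move_arm:
  steps:
    - [0,4,0,0]
    - [0,4,0,0]
    - [0,3,0,0]
    - [0,3,0,0]

```text
clock: 8.97
eef_pos: [0.4649, 0.1426, 0.0542]
tcp_rot: [0.504, -0.496, -0.504, -0.496]
contact_force: [4.2, 0.8, -2.8]
finger_gap: 0.0228
```

```bash
python3 - <<'E'
from h import *
plan([0.439,0.14,0.052],91,1); a=snap('top','t3'); b=snap('scene','s3'); plan([0.439,0.14,0.052],91,1)
c=np.hstack([cv2.resize(a[130:260,110:270],None,fx=2.5,fy=2.5,interpolation=cv2.INTER_CUBIC),cv2.resize(b[140:220,280:380],None,fx=4.0,fy=4.063,interpolation=cv2.INTER_CUBIC)]); cv2.imwrite('pics/c5.png',c[:,:,::-1]); print(c.shape)
E
```

```text
t 8.97 tcp [0.4649 0.1426 0.0542] xax [ 0.  0. -1.] jaw yaw deg 90.92 F [ 4.2  0.8 -2.8] gap 22.8
turn -0.08
[[2.2, 25.9, -2.2, np.float64(-0.08)]]
t 9.07 tcp [0.4643 0.1426 0.0541] xax [-0.001 -0.    -1.   ] jaw yaw deg 90.93 F [ 0.9 -0.4 -2. ] gap 23.0
turn -0.07
[[2.1, 25.4, -2.2, np.float64(-0.07)]]
(325, 800, 3)
```

View pics/c5.png

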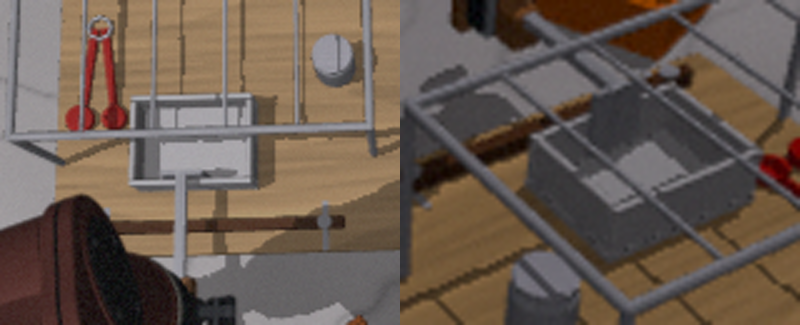

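move_arm:
  steps:
    - [0,3,0,0]
    - [0,3,0,0]
    - [0,3,0,0]
    - [0,3,0,0]
    - [0,2,0,0]
    - [0,2,0,0]

```text
clock: 9.57
eef_pos: [0.4489, 0.1423, 0.0541]
tcp_rot: [0.504, -0.496, -0.504, -0.496]
contact_force: [3.6, 0.4, -3.3]
finger_gap: 0.0228
```

move_arm:
  steps:
    - [0,1.5,0,0]
    - [0,1.5,0,0]
    - [0,1,0,0]

```text
clock: 9.82
eef_pos: [0.4449, 0.1423, 0.0541]
tcp_rot: [-0.504, 0.496, 0.504, 0.496]
contact_force: [4.6, 0.4, -3.5]
finger_gap: 0.023
```

move_arm:
  steps:
    - [0,1,0,0]
    - [0,1,0,0]
    - [0,1,0,0]

```text
clock: 10.07
eef_pos: [0.4421, 0.1422, 0.0541]
tcp_rot: [0.504, -0.496, -0.504, -0.496]
contact_force: [5.0, 0.3, -3.1]
finger_gap: 0.0229
```

move_arm:
  steps:
    - [0,1,0,0]
    - [0,1,0,0]

```text
clock: 10.23
eef_pos: [0.4401, 0.1422, 0.0541]
tcp_rot: [0.504, -0.496, -0.504, -0.496]
contact_force: [3.3, -0.2, -2.9]
finger_gap: 0.0229
```

move_arm:
  steps:
    - [0,1,0,0]
    - [0,1,0,0]

```text
clock: 10.4
eef_pos: [0.438, 0.1421, 0.0541]
tcp_rot: [0.504, -0.496, -0.504, -0.496]
contact_force: [4.2, -0.4, -3.0]
finger_gap: 0.0229
```

move_arm:
  steps:
    - [0,1,0,0]
    - [0,1,0,0]

```text
clock: 10.57
eef_pos: [0.436, 0.1421, 0.0541]
tcp_rot: [-0.504, 0.496, 0.504, 0.496]
contact_force: [3.8, 1.0, -2.5]
finger_gap: 0.0228
```

move_arm:
  steps:
    - [0,1,0,0]
    - [0,1,0,0]

```text
clock: 10.73
eef_pos: [0.4346, 0.1421, 0.0543]
tcp_rot: [0.504, -0.496, -0.504, -0.496]
contact_force: [11.5, -0.0, -5.6]
finger_gap: 0.0228
```

move_arm:
  steps:
    - [0,1,0,0]
    - [0,1,0,0]

```text
clock: 10.9
eef_pos: [0.4347, 0.1421, 0.0547]
tcp_rot: [0.505, -0.495, -0.503, -0.498]
contact_force: [19.5, -0.4, -11.6]
finger_gap: 0.0228
```

move_arm:
  steps:
    - [0,1,0,0]
    - [0,0.5,0,0]

```text
clock: 11.07
eef_pos: [0.4349, 0.142, 0.0552]
tcp_rot: [0.506, -0.494, -0.502, -0.499]
contact_force: [24.6, -0.9, -13.2]
finger_gap: 0.0229
```

move_arm:
  steps:
    - [0,-1,0,0]
    - [0,-1,0,0]

```text
clock: 11.23
eef_pos: [0.4348, 0.142, 0.0547]
tcp_rot: [0.505, -0.495, -0.503, -0.497]
contact_force: [9.9, -0.2, -4.8]
finger_gap: 0.0225
```

move_arm:
  steps:
    - [0,0,0,0]
    - [0,0,0,0]

```text
clock: 11.4
eef_pos: [0.4348, 0.142, 0.0547]
tcp_rot: [0.505, -0.495, -0.503, -0.497]
contact_force: [12.5, -0.8, -6.7]
finger_gap: 0.023
```

move_arm:
  steps:
    - [0,0.3,0,0]
    - [0,0,0,0]
    - [0,0,0,0]
    - [0,0,0,0]
    - [0,0,0,0]
    - [0,0,0,0]
    - [0,0,0,0]
    - [0,0,0,0]

```text
clock: 12.07
eef_pos: [0.4348, 0.142, 0.0548]
tcp_rot: [0.505, -0.495, -0.503, -0.497]
contact_force: [14.3, -0.7, -7.1]
finger_gap: 0.023
```

move_arm:
  steps:
    - [0,0,0,0]
    - [0,0,0,0]
    - [0,0,0,0]
    - [0,0,0,0]
    - [0,0,0,0]
    - [0,0,0,0]
    - [0,0,0,0]
    - [0,0,0,0]

```text
clock: 12.73
eef_pos: [0.4348, 0.142, 0.0548]
tcp_rot: [0.505, -0.495, -0.503, -0.497]
contact_force: [13.8, -0.7, -7.5]
finger_gap: 0.023
```

```bash
python3 - <<'E'
from h import *
plan([0.435,0.142,0.054],91,1); a=snap('top','t4'); b=snap('scene','s4')
c=np.hstack([cv2.resize(a[150:260,110:270],None,fx=2.5,fy=2.5,interpolation=cv2.INTER_CUBIC),cv2.resize(b[135:215,270:370],None,fx=4.0,fy=3.4375,interpolation=cv2.INTER_CUBIC)]); cv2.imwrite('pics/c6.png',c[:,:,::-1]); print(c.shape)
E
```

```text
t 12.73 tcp [0.4348 0.142  0.0548] xax [ 0.005  0.001 -1.   ] jaw yaw deg 90.88 F [13.8 -0.7 -7.5] gap 23.0
turn -0.12
[[0.8, -0.2, 0.0, np.float64(-0.12)]]
(275, 800, 3)
```

View pics/c6.png

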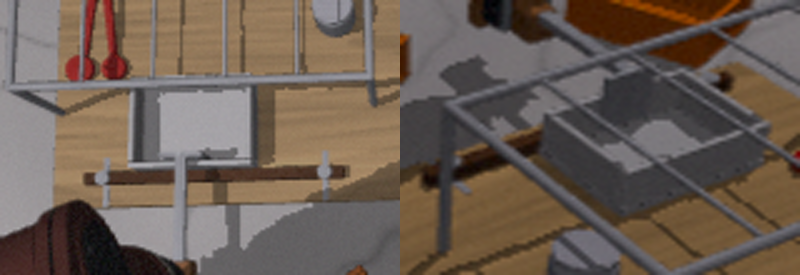

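```bash
python3 - <<'E'
from h import *
im=cv2.imread('pics/t4.png').astype(int)
for u in list(range(150,180,3))+list(range(188,216,3)):
    col=im[180:228,u]; br=(col[:,2]<120)&(col[:,2]-col[:,0]>20); r=np.where(br)[0]
    sat=col[:,2]-col[:,0]; g=np.where((sat<15)&(col.sum(1)>200))[0]
    print(u,'bar',(180+r.min(),180+r.max()) if len(r) else None,'grey last',180+g[g<36].max() if (g<36).any() else None)
E
```

```text
150 bar (np.int64(187), np.int64(189)) grey last 184
153 bar (np.int64(180), np.int64(223)) grey last 215
156 bar (np.int64(180), np.int64(223)) grey last 185
159 bar (np.int64(180), np.int64(223)) grey last 184
162 bar (np.int64(218), np.int64(223)) grey last 215
165 bar (np.int64(219), np.int64(223)) grey last 215
168 bar (np.int64(219), np.int64(223)) grey last 215
171 bar (np.int64(219), np.int64(223)) grey last 215
174 bar (np.int64(219), np.int64(223)) grey last 215
177 bar (np.int64(218), np.int64(223)) grey last 215
188 bar (np.int64(218), np.int64(222)) grey last 215
191 bar (np.int64(218), np.int64(222)) grey last 215
194 bar (np.int64(219), np.int64(221)) grey last 215
197 bar (np.int64(218), np.int64(227)) grey last 215
200 bar (np.int64(218), np.int64(227)) grey last 215
203 bar (np.int64(218), np.int64(222)) grey last 215
206 bar (np.int64(218), np.int64(222)) grey last 215
209 bar (np.int64(218), np.int64(222)) grey last 215
212 bar (np.int64(217), np.int64(222)) grey last 215
215 bar (np.int64(184), np.int64(221)) grey last 183
```

```bash
python3 - <<'E'
import cv2
im=cv2.imread('pics/t4.png')
for u in (165,172,192,202,210): print(u,[tuple(int(x) for x in im[v,u][::-1]) for v in range(213,221)])
print('bd',[tuple(int(x) for x in im[v,230][::-1]) for v in range(213,221)])
E
```

```text
165 [(62, 60, 62), (61, 59, 62), (158, 156, 159), (164, 161, 165), (98, 98, 99), (65, 55, 52), (75, 51, 37), (74, 49, 39)]
172 [(106, 104, 107), (101, 99, 102), (161, 159, 164), (140, 140, 142), (93, 93, 94), (68, 56, 51), (75, 50, 36), (76, 51, 37)]
192 [(45, 44, 46), (149, 149, 152), (168, 168, 173), (95, 94, 95), (69, 65, 65), (60, 43, 33), (62, 44, 36), (57, 40, 29)]
202 [(97, 97, 97), (159, 158, 163), (165, 164, 168), (96, 94, 97), (66, 61, 58), (77, 53, 39), (84, 56, 44), (78, 52, 38)]
210 [(83, 79, 83), (106, 106, 107), (93, 90, 94), (88, 85, 87), (72, 59, 52), (80, 58, 46), (79, 54, 40), (78, 54, 40)]
bd [(168, 142, 108), (167, 140, 106), (165, 142, 105), (111, 92, 70), (77, 57, 41), (70, 45, 30), (74, 51, 37), (76, 52, 40)]
```

move_arm:
  steps:
    - [0,-2,0,0]
    - [0,-3,0,0]
    - [0,-5,0,0]
    - [0,-5,0,0]
    - [0,-5,0,0]
    - [0,-3,0,0]
    - [0,0,0,0]

```text
clock: 13.42
eef_pos: [0.456, 0.1424, 0.054]
tcp_rot: [0.504, -0.496, -0.504, -0.496]
contact_force: [0.7, 1.1, -1.4]
finger_gap: 0.0229
```

move_arm:
  steps:
    - [-5,0,0,0]
    - [-12,0,0,0]
    - [-18,0,0,0]
    - [-20,0,0,0]
    - [-15,0,0,0]
    - [-8,0,0,0]
    - [-4,0,0,0]

```text
clock: 14.0
eef_pos: [0.4557, 0.1427, 0.1375]
tcp_rot: [0.504, -0.495, -0.504, -0.497]
contact_force: [0.5, -0.1, -1.3]
finger_gap: 0.0228
```

move_arm:
  steps:
    - [0,0,-15,0]
    - [0,0,-30,0]
    - [0,0,-38,0]
    - [0,0,-38,0]
    - [0,0,-38,0]
    - [0,0,-38,0]
    - [0,0,-38,0]
    - [0,-5,-35,0]

```text
clock: 14.67
eef_pos: [0.4631, -0.1296, 0.1356]
tcp_rot: [-0.503, 0.496, 0.504, 0.496]
contact_force: [1.6, 0.7, -2.1]
finger_gap: 0.0228
```

move_arm:
  steps:
    - [0,-10,-25,0]
    - [0,-20,-12,0]
    - [0,-30,-3,0]
    - [0,-35,0,0]
    - [0,-30,0,0]
    - [0,-20,0,0]
    - [0,-10,0,0]
    - [0,0,0,0]

```text
clock: 15.33
eef_pos: [0.6216, -0.164, 0.1344]
tcp_rot: [-0.504, 0.496, 0.505, 0.495]
contact_force: [-0.7, 1.1, -1.7]
finger_gap: 0.0228
```

```bash
python3 - <<'E'
from h import *
plan([0.622,-0.172,0.060],91,4)
E
```

```text
t 15.33 tcp [ 0.6216 -0.164   0.1344] xax [-0.002 -0.001 -1.   ] jaw yaw deg 91.02 F [-0.7  1.1 -1.7] gap 22.8
turn 0.02
[[18.6, -0.1, -2.0, np.float64(0.0)], [18.6, -0.1, -2.0, np.float64(0.0)], [18.6, -0.1, -2.0, np.float64(0.0)], [18.6, -0.1, -2.0, np.float64(0.0)]]
```

Lower to touch (expected at TCP z ≈ 0.040).

move_arm:
  steps:
    - [15,0,-2,0]
    - [25,0,-2,0]
    - [22,0,-2,0]
    - [15,0,0,0]
    - [8,0,0,0]
    - [3,0,0,0]
    - [0,0,0,0]

```text
clock: 15.92
eef_pos: [0.6197, -0.1708, 0.0477]
tcp_rot: [-0.504, 0.496, 0.504, 0.496]
contact_force: [-0.3, -0.6, -1.2]
finger_gap: 0.0228
```

move_arm:
  steps:
    - [2,0,0,0]
    - [2,0,0,0]
    - [0,0,0,0]

```text
clock: 16.17
eef_pos: [0.6207, -0.1709, 0.0447]
tcp_rot: [0.504, -0.496, -0.504, -0.496]
contact_force: [0.3, 0.7, -1.6]
finger_gap: 0.0228
```

move_arm:
  steps:
    - [1.5,0,0,0]
    - [1.5,0,0,0]
    - [0,0,0,0]

```text
clock: 16.42
eef_pos: [0.6206, -0.171, 0.0413]
tcp_rot: [0.504, -0.496, -0.504, -0.496]
contact_force: [-0.8, 0.7, 0.3]
finger_gap: 0.0227
```

move_arm:
  steps:
    - [1,0,0,0]
    - [0.5,0,0,0]
    - [0,0,0,0]

```text
clock: 16.67
eef_pos: [0.6207, -0.171, 0.0408]
tcp_rot: [0.504, -0.496, -0.504, -0.496]
contact_force: [-5.1, 1.8, 9.8]
finger_gap: 0.0231
```

Touched down. Release gently and retreat.

move_arm:
  steps:
    - [-0.5,0,0,0]
    - [-0.5,0,0,0]
    - [0,0,0,0]
    - [0,0,0,0]
    - [0,0,0,0]
    - [0,0,0,0]
    - [0,0,0,0]
  gripper: 50

```text
clock: 17.25
eef_pos: [0.6203, -0.1709, 0.0405]
tcp_rot: [-0.504, 0.496, 0.504, 0.496]
contact_force: [-0.4, -0.7, 0.5]
finger_gap: 0.0506
```

move_arm:
  steps:
    - [-5,0,0,0]
    - [-15,0,0,0]
    - [-30,0,0,0]
    - [-35,0,0,0]
    - [-35,0,0,0]
    - [-30,0,0,0]
    - [-15,0,0,0]

```text
clock: 17.83
eef_pos: [0.6216, -0.1717, 0.2106]
tcp_rot: [0.505, -0.495, -0.502, -0.497]
contact_force: [1.1, 0.3, -0.6]
finger_gap: 0.0499
```

move_arm:
  steps:
    - [0,15,0,0]
    - [0,30,-20,0]
    - [0,30,-30,0]
    - [0,20,-30,0]
    - [0,10,-30,0]
    - [0,0,-20,0]
    - [0,0,0,0]

```text
clock: 18.42
eef_pos: [0.5159, -0.3073, 0.2067]
tcp_rot: [0.503, -0.498, -0.502, -0.497]
contact_force: [-0.1, 1.1, -0.3]
finger_gap: 0.0498
```

```bash
python3 - <<'E'
from h import *
plan([0.62,-0.17,0.2],91,1); a=snap('top','t5'); b=snap('scene','s5')
c=np.hstack([cv2.resize(a[80:260,100:370],None,fx=1.6,fy=1.8,interpolation=cv2.INTER_CUBIC),cv2.resize(b[130:310,180:420],None,fx=1.5,fy=1.8,interpolation=cv2.INTER_CUBIC)]); cv2.imwrite('pics/c7.png',c[:,:,::-1]); print(c.shape)
o=cv2.imread('pics/top0.png').astype(int)
def red(i): 
    m=(i[:,:,0]-i[:,:,1]>90)&(i[:,:,1]<60); m[:, 170:]=0; m[200:]=0; ys,xs=np.where(m); return xs.mean(),ys.mean(),len(xs)
print(red(o[:,:,::-1]),red(a.astype(int)))
d=np.abs(o[:,:,::-1]-a.astype(int)).sum(2); print('tin region diff',d[140:168,234:254].mean(),'spoons diff',d[135:184,135:160].mean())
im=a
for u in (165,172,192,202,210): print(u,[tuple(int(x) for x in im[v,u]) for v in range(213,221)])
E
```

```text
t 18.42 tcp [ 0.5159 -0.3073  0.2067] xax [ 0.001 -0.002 -1.   ] jaw yaw deg 90.55 F [-0.1  1.1 -0.3] gap 49.8
turn -0.45
[[6.4, -105.4, 136.3, np.float64(-0.45)]]
(324, 792, 3)
(np.float64(147.22105263157894), np.float64(164.57894736842104), 95) (np.float64(147.25233644859813), np.float64(164.6448598130841), 107)
tin region diff 5.796428571428572 spoons diff 6.648163265306122
165 [(55, 56, 57), (54, 53, 54), (141, 139, 143), (153, 151, 155), (88, 87, 89), (62, 54, 53), (71, 50, 39), (69, 44, 35)]
172 [(96, 94, 98), (90, 91, 91), (149, 149, 152), (128, 126, 130), (86, 84, 86), (61, 51, 44), (65, 44, 28), (67, 46, 34)]
192 [(90, 87, 90), (139, 138, 141), (154, 153, 158), (88, 87, 89), (66, 62, 61), (73, 52, 40), (75, 51, 41), (69, 49, 35)]
202 [(98, 97, 99), (146, 143, 148), (150, 148, 153), (89, 87, 91), (60, 53, 49), (73, 49, 37), (76, 51, 39), (72, 50, 37)]
210 [(76, 74, 76), (97, 95, 99), (83, 80, 84), (77, 77, 80), (67, 51, 44), (73, 50, 38), (73, 50, 38), (72, 46, 37)]
```

View pics/c7.png

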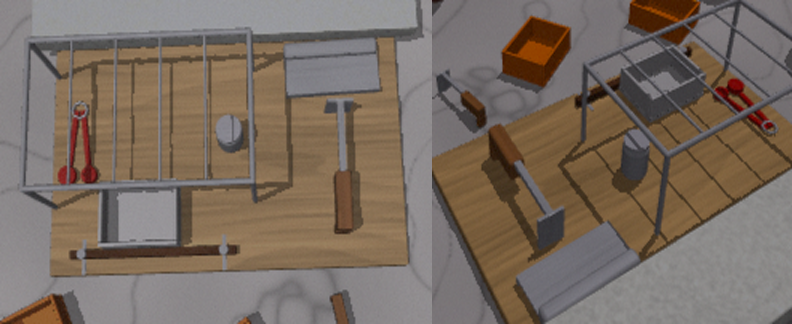

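```bash
python3 -c "
from rig import ctrl; print(ctrl.finish_job())"
```

```text
the job is handed in; nothing more can be done
None
```

The dish is home against the fence, the puller is back on the bare board to the right of the shelf, and I handed the job in at about 18.5 s.

**The pull:** I used the large brown-handled puller, reached its hook under the shelf behind the dish's near wall, and drew the dish forward. Sliding it took about 4 N. When it met the fence, the force overshot to a reading of 24.6 N, which is about 20 N on the fence and under the 3 kg limit. I backed off and held about 14 N, roughly 10 N on the fence, for over 1.3 s.

**Last checks (top and scene views):**
- **Dish:** it is upright and flush along its whole near side to within about a pixel (2–3 mm), and it did not move when I withdrew the hook.
- **Spoons and tin:** both are unmoved. The red spoon mask shifted less than 0.1 px, and the picture around the tin is unchanged apart from noise.
- **Puller:** it stands clear of the shelf and of the grey slab at the back of the board.
- **Robot:** the gripper is open and was touching nothing at hand-in.

**Disagreements:**
- Rays from the two cameras missed each other by up to about 7 mm, so I relied on touch for the final contact.
- While tugging, I also felt 7–13 N pulling down on the tool, probably from the hand tilting slightly under load. The dish still looked level in the views taken at the end of the tug and after release.

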